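Spread the snap ring over the kitchen tap body and hold it at its groove

TASK

The kitchen tap is being put back together: take the red-handled spreading pliers, which carry the brass snap ring on their tips, off the hook stand. Squeeze the handles fully so the ring opens, bring it over the steel tap body, lower it past the head without forcing it and stop with the ring level with the middle of the groove. Finish while holding it there: handles still squeezed, ring fully spread, level and centred around the groove, hanging from the gripper and not resting on or pressing against the tap, with the other things on the counter left alone.

Things in the scene. Friction and masses are not known exactly. Their poses are not given: they have to be found in the camera images.
- pliers: Spreading pliers, 152 mm tall, about 0.2 kg, hanging upright, tips down, with a brass snap ring fixed on the tips. Origin: centre of the ring at half its thickness. z: up, the ring's axis; x: level, from the ring's centre to the pliers' centre line 27 mm away; y: the direction the handles are squeezed. Jaws (z 0 to 68 mm) and dark block (z 64 to 86) lie at x 19 to 35 mm, beside the ring's opening.
- ring (a point): The ring's centre, same point as the pliers' origin. Ring in the pliers' x-y plane, 4 mm thick (z -2 to 2), band 4 mm wide. Inner half width along x 20.5 mm always; along y 16 mm at rest, 20.5 mm fully spread. Its ears sit under the tips at +x. It closes again when the handles are let go.
- grip (a point): Point midway between the two red handles, where to grip: 126 mm above the ring's plane, 27 mm along the pliers' x. Handles: flat, 14 mm wide (x), from 38 mm below to 24 mm above this point; outer faces 56 mm apart (along y) at rest, 47 mm fully squeezed. They slide parallel towards each other to end stops; springs push back with 3 N at first, 11 N at full squeeze.
- jaw_a (a joint): Spread of the ring: outward travel of one ring half in m, 0 at rest, 0.0045 fully spread. Each handle going in pushes one half out by the same amount; both halves always move together.
- crossbar (a point): Middle of the underside of the pliers' dark crossbar (14 mm along x, 70 mm along y, 6 mm thick) by which they hang; 72 mm above the ring's plane and 27 mm along the pliers' x.
- stand: Hook stand, fixed: wood base 120 x 110 mm, wood post 150 mm tall, two dark steel prongs. Origin on the counter under the hanging pliers' centre line; z up; x from the prongs' free ends to the post (its face at x 46 mm), parallel to the hanging pliers' x. Prongs along x from -16 to 40 mm, at y -22 and 22 mm, 8 mm wide, top at z 150 mm; lips at the free ends up to z 158 mm, rear stops to z 154 mm.
- stand_hook (a point): Point midway between the prongs where the crossbar rests, 150 mm above the counter. To unhook: raise the pliers straight up about 15 mm, then draw them along the stand's -x by 50 mm or more before raising further; the ring is wider than the gap between the prongs, so it would catch from below if lifted straight up.
- tap: Round steel tap body fixed upright, 87 mm tall; origin on the counter on its axis, z up. Foot 72 mm across; body 48 mm across up to a flat collar at z 60 mm; brass groove 29 mm across from z 60 to 72 mm; head 36 mm across from z 72 to 82 mm, tapering to 29 mm at the top. A level stub, 18 mm thick, sticks out of one side to 44 mm from the axis at z 35 mm.
- groove (a point): Centre of the groove, on the tap's axis, 66 mm above the counter, halfway between collar and head. The ring's centre goes here; any yaw of the pliers about the tap will do.
- mug: Bystander: blue mug, 80 mm across, 90 mm tall; origin at the centre of its underside; leave it where it stands.
- soap: Bystander: green soap bottle, 60 mm across, 170 mm tall; origin at the centre of its underside; leave it where it stands.
- bowl: Bystander: white bowl, 130 mm across, 50 mm tall; origin at the centre of its underside; leave it where it stands.
- screwdriver: Bystander: yellow-handled screwdriver lying along its x; origin at the centre of its underside; leave it where it stands.
- nut: Bystander: brass ring nut, 48 mm across, 12 mm high; origin at the centre of its underside; leave it where it stands.
- seal: Bystander: black rubber seal, 40 mm across, 6 mm high; origin at the centre of its underside; leave it where it stands.
- spout_cap: Bystander: round steel cap, 40 mm across, 26 mm high; origin at the centre of its underside; leave it where it stands.

How it is judged (in metres and radians):
On the way, in this order (a step that is already met when the one before it is completed fails the run):
1. the pliers are lifted off the hook stand and held in the gripper (distance between grip and stand_hook above 0.11 m and height (world z) of pliers above 0.08 m and contact force between pliers and stand below 0.1 N and contact force between the fingers and pliers above 4 N), for 0.2 s.
2. the ring, fully spread (at least 3.5 mm each side), is over the tap's head, within 6 mm of its axis (z of pliers in the frame of groove above 0.023 m and horizontal distance between pliers and groove below 0.006 m and value of joint jaw_a above 0.0035 m), for 0.1 s.
At the end, for the whole second after the job is handed in: The robot holds the pliers still and upright (within 0.1 rad) by their squeezed handles (finger force over 4 N), the ring spread by at least 3.5 mm each side, its centre within 3.5 mm of the groove's centre in height and within 4 mm of the tap's axis, pressing on the tap with less than 2 N (z of pliers in the frame of groove between -0.0035 and 0.0035 m and horizontal distance between pliers and groove below 0.004 m and value of joint jaw_a above 0.0035 m and angle between pliers's own z axis and vertical below 0.1 rad and contact force between the fingers and pliers above 4 N and contact force between pliers and tap below 2 N and linear speed of pliers below 0.02 m/s); the arm keeps its last pose, push and grip.
It fails at once if the ring or pliers are forced against the tap with more than 25 N (contact force between pliers and tap above 25 N).
It fails at once if the other things on the counter are disturbed (moved over 20 mm) (distance of any of mug, soap, bowl, screwdriver, nut, seal, spout_cap from where it was at the start of the episode above 0.02 m).
It also fails if it takes over 51 s, if anything falls off the work surface, if the arm or the gripper's body presses on something with over 40 N, if the wrist force passes 120 N, or if a joint passes its speed limit or range.

ROBOT

A 7-joint arm with a two-finger parallel gripper is mounted at the origin on the work surface. World frame = base frame: x ahead of the robot, y to its left, z up, the work surface at z = 0. Lengths are in m, angles in degrees, forces in N, time in s.
With the tool pointing down it reaches from about 0.425 to 0.825 m from the base axis. Payload 3.6 kg.
Tool frame: the origin (TCP) lies at the very end of the fingers, on their centre line; the grasp point (between the pads) lies 19 mm behind it (arm.grip_depth is the distance from the TCP to the grasp point, in m); z points along the fingers, y is the line along which they close (so a half turn about z gives the same grasp; the last joint's range is limited). The gripper opens to 93 mm and grips with 3 to 60 N. Pads are 15 mm wide; open, the fingers measure 128 mm over their backs; the gripper's body (75 mm by 188 mm) begins 65 mm behind the grasp point.
Start: joints at [-69.528, 35.231, -0.722, 81.555, 0.464, 63.22, -2.315], TCP at [0.243, 0.603, 0.197] pointing down, gripper open.
Joint ranges: [-178.69, 178.69], [-17.37, 117.87], [-77.05, 75.6], [15.02, 138.74], [-78.02, 258.01], [0.78, 113.62], [-162.83, 162.83]. Speed limits (degrees/s): [159.86, 159.86, 180, 180, 180, 180, 180].

INTERFACE

Orientations are given as a 3x3 rotation matrix whose columns are the frame's x, y, z axes.
In Python, from workcell import telemetry, read_camera, workorder, arm gives the robot as it stands.
- The arm moves only by the tool jog_arm, never from a script. Its argument "targets" is text: rows parted by semicolons, each of 7 numbers parted by spaces: the shift along the tool's x, y, z in units of 30 mm (1.0 is 30 mm), then the turn, a rotation vector about the tool's x, y, z in degrees, then the opening, from 0 (shut) to 1 (fully open). In form: dx dy dz ax ay az jaw; .... A call has exactly 10 rows; each row is the pose to reach, as a shift and turn from the pose commanded when the call began, along the tool's axes at that moment; what a row does not reach only later rows make up. A row lasts 1/10 s, in which the tool goes at most 50 mm and 8.59 degrees, less where a joint would pass 70% of its speed; a pose out of reach is approached as far as the arm can. A call with a gripper value outside its range is refused whole. The fingers move at their own pace and stop on an object; "squeeze" is the grip in N (left out, the last holds). Time passes only in rows, so rows that repeat a pose let the fingers close, or fill a call up. It gives the time, the measured TCP pose, the force, the opening and the grip force at its end, in the units of the state.
- telemetry.get_obs(): the state, without advancing time (a new reading comes with each control period).
- read_camera(name): name is "scene" or "top"; returns a dict with "image" (384x512x3 uint8, red, green, blue), "depth" (384x512 float32, m along the optical axis (not along the pixel's ray), 0 where there is no reading), "intrinsics" (3x3 intrinsics, pixels), "origin" and "attitude" of the camera in the world. Camera axes: x right, y down, z forward; pixel columns grow to the right and rows downward; lengths in m; the calibration is good to about 2 mm. A picture is of the moment at which its call begins.
- workorder.sign_off(): hands the job in; it is judged then, once.
The state is a dict: "time": time; "joints": joint angles; "dq": joint speeds; "joint_torque": joint torques, N m; "eef_pos": TCP position; "tool_rot": TCP orientation; "force": force on the tool from outside, world axes, zero at the start; "wrist_torque": the same for the moment, N m; "gripper_width": opening from 0.0 (shut) to 1.0 (fully open); "grip_force": force on a finger pad.
Only numpy, scipy, OpenCV 4.12 (cv2) and the standard library are available. Lean on these libraries where they do the work, as an engineer would, in place of code of your own. Each camera call takes 0.05 s, during which the arm holds its last target. There are 200 camera calls.

## Working session

There is one attempt and no reset: what is moved stays moved. The work goes in short steps, Python scripts to look and compute and a tool call to move; the robot and the scene stay as the last step left them, time stands still between calls to the robot, and variables do not carry over. Pictures are saved under pics/ and viewed, at most 10 in all, crops included, and the job is handed in when it is done.

Besides the shell and the picture viewer there is one more tool, called after ">>>" as name(argument=value, ...) on one line, values as JSON. jog_arm: Moves the arm, as the interface text tells. Its arguments: {"type":"object","properties":{"targets":{"type":"string"},"squeeze":{"type":"number"}},"required":["targets"]}

```bash
ls; mkdir -p pics; cat > h.py <<'E'
import numpy as np, cv2
from workcell import telemetry, read_camera, workorder, arm
def cam(n):
    c=read_camera(n); c['R']=np.array(c['attitude']); c['o']=np.array(c['origin']); c['K']=np.array(c['intrinsics'])
    v,u=np.mgrid[0:384,0:512]; r=np.stack([u,v,np.ones_like(u)],-1)@np.linalg.inv(c['K']).T
    c['P']=(r*np.array(c['depth'])[...,None])@c['R'].T+c['o']; c['P'][c['depth']==0]=np.nan
    c['hsv']=cv2.cvtColor(c['image'],cv2.COLOR_RGB2HSV); return c
E
python3 - <<'E'
from h import *
print(telemetry.get_obs(), arm.grip_depth)
for n in ('scene','top'):
    c=cam(n); cv2.imwrite(f'pics/{n}0.png',c['image'][...,::-1]); np.savez(f'{n}0.npz',**{k:c[k] for k in('P','hsv','R','o','K','image')})
    print(n,c['o'],c['R'],c['K'])
E
```

```text
pics
{'time': 0.0, 'joints': array([-69.52981   ,  35.286534  ,  -0.72379645,  81.64153469,
         0.4630355 ,  63.21969263,  -2.31328742]), 'dq': array([ 0.00039386,  0.00530165, -0.05528853, -0.01501623,  0.01256658,
       -0.03335142, -0.00466553]), 'joint_torque': array([-1.45617756e-03, -4.58936691e+01,  2.09124531e-01, -1.65742797e+01,
       -6.09526830e-02,  2.06186803e-02,  2.59321541e-04]), 'eef_pos': array([0.24303265, 0.60193438, 0.19591074]), 'tool_rot': array([[-9.27295187e-01,  3.74329744e-01, -9.37354669e-04],
       [ 3.74330918e-01,  9.27292211e-01, -2.34934976e-03],
       [-1.02298099e-05, -2.52942156e-03, -9.99996801e-01]]), 'force': array([-0.1612344 , -0.84010065,  0.52210146]), 'wrist_torque': array([ 0.05716933, -0.00877777, -0.03584806]), 'grip_force': 0.0, 'gripper_width': 1.0004178516374753} 0.0188
scene [ 1.57927677 -0.69690616  0.89746774] [[ 0.55893003  0.43549295 -0.70565084]
 [ 0.8291401  -0.28209225  0.48264962]
 [ 0.01113188 -0.85485078 -0.5187545 ]] [[460.56210207   0.         264.05169046]
 [  0.         460.56210207 197.31787384]
 [  0.           0.           1.        ]]
top [ 0.46504682 -0.01684596  1.41720655] [[ 0.02915246 -0.99497775  0.09575706]
 [-0.99941623 -0.02730651  0.02053186]
 [-0.01781395 -0.09629971 -0.99519296]] [[394.686493     0.         250.25930354]
 [  0.         394.686493   188.31246148]
 [  0.           0.           1.        ]]
```

View pics/scene0.png

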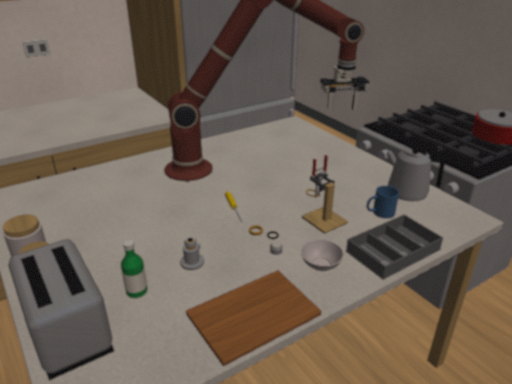

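View pics/top0.png

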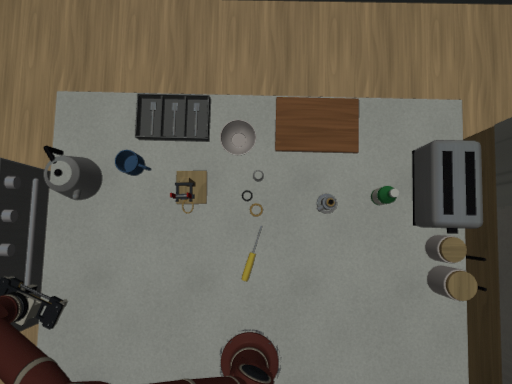

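The scene view shows the pliers on the stand at about (320,175) and the tap at (191,253). In the top view, the stand is at (190,188), the ring at (188,207) and the tap at (327,203). Next I'll measure them.

```bash
python3 - <<'E'
import numpy as np,cv2
np.set_printoptions(precision=4,suppress=True)
D={n:np.load(n+'0.npz') for n in('scene','top')}
a=cv2.resize(D['top']['image'][160:225,150:225],None,fx=7,fy=7,interpolation=cv2.INTER_CUBIC)
b=cv2.resize(D['scene']['image'][145:240,290:360],None,fx=5,fy=5,interpolation=cv2.INTER_CUBIC)
H=max(a.shape[0],b.shape[0]);pad=lambda i:np.pad(i,((0,H-i.shape[0]),(0,0),(0,0)))
im=np.hstack([pad(a)[:, :430],pad(b)]);cv2.imwrite('pics/crop.png',im[...,::-1]);print(im.shape)
B={'scene':((290,145,360,240),(170,225,215,275)),'top':((160,160,225,225),(305,180,350,225))}
for n in D:
    d=D[n];P=d['P'];h=d['hsv'].astype(int)
    def rep(nm,m,box):
        x0,y0,x1,y1=box;k=np.zeros(m.shape,bool);k[y0:y1,x0:x1]=1
        m=(m&k).astype(np.uint8);N,l,s,c=cv2.connectedComponentsWithStats(m)
        for i in range(1,N):
            if s[i,4]>5:
                p=P[l==i];print(n,nm,s[i,4],c[i],'med',np.nanmedian(p,0),'min',np.nanmin(p,0),'max',np.nanmax(p,0))
    red=((h[...,0]<8)|(h[...,0]>172))&(h[...,1]>150)&(h[...,2]>60)
    br=(h[...,0]>12)&(h[...,0]<28)&(h[...,1]>70)
    pb,tb=B[n]
    rep('red',red,pb);rep('brass',br,pb);rep('tapbrass',br,tb)
    rep('tap60+',P[...,2]>0.055,tb);rep('tap80',P[...,2]>0.078,tb);rep('foot',P[...,2]>0.006,tb)
    rep('standz145',(P[...,2]>.14),pb)
E
```

```text
(475, 780, 3)
scene brass 876 [325.4452 213.1324] med [0.6177 0.2166 0.0126] min [ 0.5225  0.1685 -0.0048] max [0.6656 0.2816 0.152 ]
scene brass 18 [308.7778 190.4444] med [0.5115 0.2298 0.0777] min [ 0.3942  0.2068 -0.0041] max [0.5287 0.3207 0.0826]
scene brass 9 [312.6667 195.4444] med [0.5472 0.2124 0.0783] min [0.5388 0.2075 0.0775] max [0.556  0.2158 0.0821]
scene tapbrass 10 [189.8 241.1] med [ 0.5564 -0.2592  0.0846] min [ 0.5453 -0.2656  0.0717] max [ 0.5651 -0.2512  0.0885]
scene tapbrass 20 [190.55 247.55] med [ 0.5686 -0.2652  0.0659] min [ 0.5598 -0.2729  0.0596] max [ 0.5749 -0.2533  0.0736]
scene tap60+ 181 [190.6188 245.8453] med [ 0.5669 -0.2631  0.0697] min [ 0.5417 -0.2829  0.055 ] max [ 0.5812 -0.2358  0.0903]
scene tap80 62 [190.6613 241.6935] med [ 0.5638 -0.2608  0.0844] min [ 0.5464 -0.2757  0.0781] max [ 0.5772 -0.2429  0.0903]
scene foot 505 [191.6495 254.5168] med [ 0.5717 -0.2653  0.0401] min [ 0.5226 -0.2945  0.006 ] max [ 0.5942 -0.2194  0.0903]
scene standz145 378 [321.6138 174.9735] med [0.5628 0.2209 0.1559] min [0.5394 0.1882 0.14  ] max [0.6252 0.2
[... 393 characters left out ...]
d [ 0.5541 -0.2591  0.0749] min [ 0.5438 -0.2751  0.0663] max [ 0.569  -0.2481  0.0925]
top tap60+ 151 [329.1325 202.3841] med [ 0.554  -0.258   0.0726] min [ 0.5317 -0.2845  0.0557] max [ 0.5767 -0.2391  0.0925]
top tap80 35 [329.8    202.3429] med [ 0.5513 -0.2572  0.0857] min [ 0.5376 -0.2766  0.0786] max [ 0.5717 -0.2426  0.0914]
top tap80 23 [330.7826 201.913 ] med [ 0.5542 -0.2618  0.088 ] min [ 0.5473 -0.2687  0.0823] max [ 0.5611 -0.2523  0.0925]
top foot 313 [326.5304 203.1661] med [ 0.5509 -0.253   0.0523] min [ 0.5198 -0.2948  0.006 ] max [ 0.5915 -0.2223  0.0925]
top standz145 307 [183.3094 190.1238] med [0.5651 0.2234 0.1528] min [0.5387 0.1889 0.1404] max [0.6185 0.2566 0.232 ]
```

View pics/crop.png

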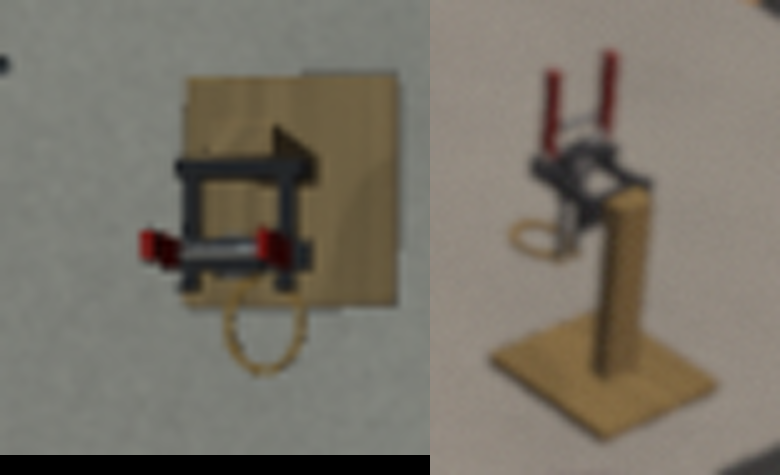

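The crop shows the red handle tops in the top view at about (171,194) and (188,194). The ring is centred near (188,206) on the robot side, and the stand is nearly aligned with the world axes. Next comes precise localisation.

```bash
python3 - <<'E'
import numpy as np,cv2
np.set_printoptions(precision=4,suppress=True)
D={n:np.load(n+'0.npz') for n in('scene','top')}
def cast(d,uv,z):
    uv=np.atleast_2d(uv).astype(float); r=np.c_[uv,np.ones(len(uv))]@np.linalg.inv(d['K']).T@d['R'].T
    return (d['o']+r*((z-d['o'][2])/r[:,2])[:,None])[:,:2]
def reg(m,box):
    x0,y0,x1,y1=box;k=np.zeros(m.shape,bool);k[y0:y1,x0:x1]=1;return m&k
B={'scene':((290,145,360,240),(170,225,215,275)),'top':((160,160,225,225),(305,180,350,225))}
for n in D:
    d=D[n];h=d['hsv'].astype(int);P=d['P'];Z=P[...,2];pb,tb=B[n]
    red=reg(((h[...,0]<10)|(h[...,0]>168))&(h[...,1]>110),pb)&(Z>.16)
    N,l,s,c=cv2.connectedComponentsWithStats(red.astype(np.uint8))
    for i in range(1,N):
        if s[i,4]>5:
            p=P[l==i];print(n,'red',s[i],c[i],'P',np.nanmedian(p,0),p.min(0),p.max(0))
            v,u=np.nonzero(l==i);
            if n=='top':
                t=(l==i)&(Z>.22); v,u=np.nonzero(t);print(' topface',len(u),P[t].mean(0), cast(d,[[u.mean(),v.mean()]],.228))
    # ring
    r=reg((h[...,0]>10)&(h[...,0]<30)&(h[...,1]>60),pb)&(Z>-.01)&(np.abs(P[...,0]-.525)<.05)
    v,u=np.nonzero(r & ((Z>.06)&(Z<.1)));q=cast(d,np.c_[u,v],.078);print(n,'ring n',len(u),q.min(0),q.max(0),(q.min(0)+q.max(0))/2)
    # base
    w=reg((h[...,0]>10)&(h[...,0]<30)&(h[...,1]>70),pb)&(Z>.004)&(Z<.022)
    v,u=np.nonzero(w);zb=np.nanmedian(Z[w]);q=cast(d,np.c_[u,v],zb);R=cv2.minAreaRect(q.astype(np.float32)*1000);print(n,'base z',zb,R)
    # post top
    w=reg((h[...,0]>10)&(h[...,0]<30)&(h[...,1]>60),pb)&(Z>.146)&(Z<.156);print(n,'posttop',P[w].mean(0),w.sum())
    # tap: fit circles
    for z0,z1,nm in((.004,.012,'foot'),):
        w=reg((Z>z0),tb);ct=max(cv2.findContours(w.astype(np.uint8),0,1)[0],key=cv2.contourArea)
    w=reg(Z>.078,tb);p=P[w];print(n,'tap80 depth mid',np.nanmedian(p,0),(p.min(0)+p.max(0))/2)
    w=reg((Z>.055)&(Z<.064),tb);p=P[w];print(n,'collar',(p.min(0)+p.max(0))/2,p.mean(0),p.max(0)-p.min(0))
    w=reg(Z>.004,tb);p=P[w];print(n,'all',(p.min(0)+p.max(0))/2,p.max(0)-p.min(0))
im=np.hstack([cv2.resize(D[n]['image'][B[n][1][1]:B[n][1][3],B[n][1][0]:B[n][1][2]],(400,440),interpolation=cv2.INTER_CUBIC) for n in D]);cv2.imwrite('pics/tap.png',im[...,::-1])
E
```

```text
scene red [325 156   2  14  22] [325.3636 161.5   ] P [0.5564 0.2494 0.205 ] [0.5506 0.2448 0.1746] [0.5618 0.2535 0.2245]
scene red [313 160   3  16  25] [313.96 167.44] P [0.5588 0.198  0.1943] [0.5554 0.195  0.1693] [0.5632 0.2009 0.2261]
scene ring n 43 [0.5041 0.2034] [0.5582 0.2444] [0.5311 0.2239]
scene base z 0.011037079648415271 ((604.8455200195312, 223.00543212890625), (124.59877014160156, 113.44734191894531), 1.644773006439209)
scene posttop [0.61   0.2252 0.149 ] 37
scene tap80 depth mid [ 0.5638 -0.2608  0.0844] [ 0.5618 -0.2593  0.0842]
scene collar [ 0.5614 -0.2593  0.0595] [ 0.5661 -0.2637  0.0592] [0.0395 0.0471 0.009 ]
scene all [ 0.4907 -0.217   0.0472] [0.2607 0.175  0.0863]
top red [170 193   6   5  21] [172.1429 195.    ] P [0.5531 0.246  0.2209] [0.5481 0.2446 0.1761] [0.5591 0.2507 0.231 ]
 topface 11 [0.5545 0.2481 0.2269] [[0.5544 0.2478]]
top red [187 193   5   5  21] [188.8571 195.1429] P [0.5549 0.1958 0.2099] [0.5493 0.1948 0.1768] [0.5615 0.1994 0.232 ]
 topface 8 [0.5554 0.1973 0.2285] [[0.5554 0.1974]]
top ring n 43 [0.5036 0.2037] [0.5516 0.2417] [0.5276 0.2227]
top base z 0.011813776127740039 ((599.3773193359375, 224.20135498046875), (115.48807525634766, 107.23827362060547), 1.5266567468643188)
top posttop [0.6015 0.2232 0.1502] 60
top tap80 depth mid [ 0.5541 -0.2596  0.0872] [ 0.5547 -0.2596  0.0855]
top collar [ 0.5543 -0.2619  0.0598] [ 0.5521 -0.2566  0.0603] [0.0448 0.045  0.0081]
top all [ 0.5605 -0.2626  0.0483] [0.1599 0.1582 0.0885]
```

View pics/tap.png

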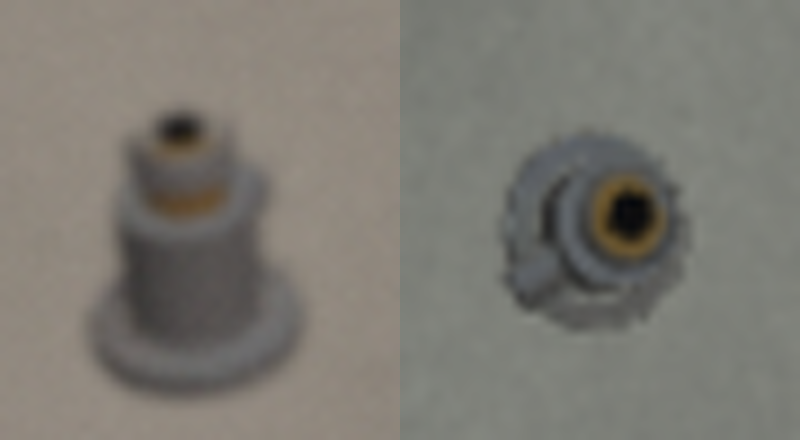

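The crop shows the tap's dark hole, which marks its axis, at about (189.8,239.3) in the scene view and (331.1,201.8) in the top view. Handles: (0.556, 0.223), yaw about 1.5°. I'm moving above the pliers now.

>>> jog_arm(targets="-1.4 -0.8 -0.8 0 0 -2 1;-2.9 -1.6 -1.5 0 0 -5 1;-4.3 -2.4 -2.2 0 0 -8 1;-5.8 -3.2 -3 0 0 -11 1;-7.2 -3.9 -3 0 0 -14 1;-8.6 -4.7 -3 0 0 -17 1;-10 -5.5 -3 0 0 -20 1;-11.5 -6.2 -3 0 0 -23.5 1;-13 -7 -3 0 0 -23.5 1;-14.4 -7.8 -3 0 0 -23.5 1")

```text
time: 1.1
eef_pos: [0.5512, 0.2297, 0.2866]
tool_rot: [[-1.0, -0.027, -0.001], [-0.027, 1.0, -0.0], [0.001, -0.0, -1.0]]
force: [1.3, 1.5, 0.2]
gripper_width: 0.998
grip_force: 0.0
```

```bash
python3 - <<'E'
import numpy as np
np.set_printoptions(precision=4,suppress=True)
from h import telemetry
o=telemetry.get_obs();print(o['time'],o['eef_pos'],o['tool_rot'],o['joints'],o['force'])
D={n:np.load(n+'0.npz') for n in('scene','top')}
def ray(n,u,v):
    d=D[n];r=d['R']@np.linalg.inv(d['K'])@[u,v,1];return d['o'],r/np.linalg.norm(r)
def tri(a,b):
    (o1,r1),(o2,r2)=ray('scene',*a),ray('top',*b)
    s=np.linalg.lstsq(np.c_[r1,-r2],o2-o1,rcond=None)[0];p,q=o1+s[0]*r1,o2+s[1]*r2;return (p+q)/2,p-q
print(tri((189.8,239.3),(331.1,201.8)))
for n,a in(('scene',(189.8,239.3)),('top',(331.1,201.8))):
    o,r=ray(n,*a);print(n,o+r*(.087-o[2])/r[2])
E
```

```text
1.1 [0.5512 0.2297 0.2866] [[-0.9996 -0.0266 -0.0008]
 [-0.0266  0.9996 -0.0002]
 [ 0.0008 -0.0002 -1.    ]] [-23.424   26.476   -2.0893  82.5336   0.9742  71.0543  65.9112] [1.2844 1.5224 0.2123]
(array([ 0.5556, -0.2609,  0.088 ]), array([ 0.0015,  0.0028, -0.0004]))
scene [ 0.5554 -0.2591  0.087 ]
top [ 0.5549 -0.2625  0.087 ]
```

>>> jog_arm(targets="0 0 0 0 0 0 1;0 0 0 0 0 0 1;0 0 0 0 0 0 1;0 0 0.5 0 0 0 1;0 0 1 0 0 0 1;0 0 1.5 0 0 0 1;0 0 2 0 0 0 1;0 0 2 0 0 0 1;0 0 2 0 0 0 1;0 0 2 0 0 0 1")

```text
time: 2.1
eef_pos: [0.5504, 0.2327, 0.2281]
tool_rot: [[-1.0, -0.028, 0.002], [-0.028, 1.0, 0.001], [-0.002, 0.001, -1.0]]
force: [-0.4, 0.7, 0.1]
gripper_width: 1.003
grip_force: 0.0
```

```bash
python3 - <<'E'
from h import *
c=cam('scene');t=cam('top')
im=np.hstack([cv2.resize(c['image'][90:240,270:400],(420,480),interpolation=cv2.INTER_CUBIC),cv2.resize(t['image'][140:240,140:220],(380,480),interpolation=cv2.INTER_CUBIC)])
cv2.imwrite('pics/pre.png',im[...,::-1]);print(telemetry.get_obs()['eef_pos'])
E
```

```text
[0.550641   0.23209629 0.22804761]
```

View pics/pre.png

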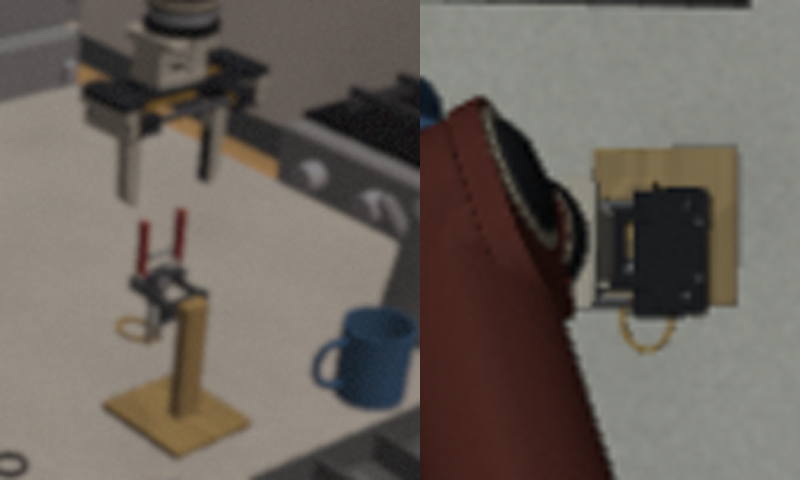

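Scene crop: the fingers straddle the handles from above, with tips around row 195 and handle tops around row 215. The commanded pose fell short by several mm, so I'll check the fingertips against the camera and then correct.

```bash
python3 - <<'E'
from h import *
np.set_printoptions(precision=4,suppress=True)
c=cam('scene');P=c['P'];Z=P[...,2]
m=(Z>.215)&(Z<.285)&(abs(P[...,0]-.55)<.04)&(abs(P[...,1]-.225)<.09)
N,l,s,ce=cv2.connectedComponentsWithStats(m.astype(np.uint8))
for i in range(1,N):
    if s[i,4]>8:
        p=P[l==i];print(s[i],np.median(p,0),p.min(0),p.max(0))
h=c['hsv'].astype(int);red=(((h[...,0]<10)|(h[...,0]>168))&(h[...,1]>110)&(Z>.16)&(abs(P[...,0]-.555)<.03)&(abs(P[...,1]-.223)<.06))
p=P[red];print(p.min(0),p.max(0))
for lo in np.arange(.21,.29,.01):
    k=(Z>lo)&(Z<lo+.01)&(abs(P[...,0]-.55)<.04)&(abs(P[...,1]-.225)<.09);print(lo,k.sum(),P[k].min(0) if k.any() else '',P[k].max(0) if k.any() else '')
print(telemetry.get_obs()['eef_pos'])
E
```

```text
[331 136   8  12  65] [0.5553 0.2815 0.2678] [0.541  0.2742 0.249 ] [0.5635 0.2979 0.2846]
[306 144   8  11  60] [0.5591 0.174  0.2706] [0.5408 0.1674 0.2519] [0.5661 0.1874 0.2847]
[325 155   3   5  13] [0.5578 0.2489 0.2206] [0.5476 0.2464 0.2159] [0.5626 0.2527 0.2256]
[313 159   4   5  15] [0.5606 0.1991 0.2218] [0.5486 0.1947 0.2164] [0.5656 0.2036 0.227 ]
[0.525  0.1678 0.1699] [0.5849 0.2741 0.627 ]
0.21 22 [0.5486 0.1958 0.2103] [0.5659 0.2512 0.2199]
0.22 17 [0.5476 0.1947 0.2202] [0.5646 0.2527 0.227 ]
0.23 0  
0.24000000000000002 3 [0.5481 0.2801 0.249 ] [0.5587 0.284  0.2499]
0.25 26 [0.5429 0.1728 0.2515] [0.565  0.2925 0.2593]
0.26 35 [0.5408 0.1687 0.2602] [0.5643 0.2941 0.2699]
0.27 40 [0.5436 0.1674 0.2701] [0.564  0.2979 0.2797]
0.28 42 [0.541  0.1688 0.2803] [0.5661 0.2976 0.2898]
[0.5507 0.2319 0.2279]
```

>>> jog_arm(targets="-0.1 -0.15 0 0 0 0 1;-0.17 -0.28 0 0 0 0 1;-0.17 -0.28 0.3 0 0 0 1;-0.17 -0.28 0.7 0 0 0 1;-0.17 -0.28 1.1 0 0 0 1;-0.17 -0.28 1.5 0 0 0 1;-0.17 -0.28 1.85 0 0 0 1;-0.17 -0.28 1.85 0 0 0 1;-0.17 -0.28 1.85 0 0 0 1;-0.17 -0.28 1.85 0 0 0 1")

```text
time: 3.25
eef_pos: [0.5561, 0.2235, 0.1721]
tool_rot: [[-1.0, -0.026, 0.001], [-0.026, 1.0, 0.001], [-0.001, 0.0, -1.0]]
force: [-0.7, 0.5, 0.8]
gripper_width: 0.998
grip_force: 0.0
```

```bash
python3 - <<'E'
from h import *
np.set_printoptions(precision=4,suppress=True)
c=cam('scene');P=c['P'];Z=P[...,2]
h=c['hsv'].astype(int);red=(((h[...,0]<10)|(h[...,0]>168))&(h[...,1]>110))
m=~red&(Z>.16)&(Z<.24)&(abs(P[...,0]-.55)<.04)&(abs(abs(P[...,1]-.225)-.06)<.025)
N,l,s,ce=cv2.connectedComponentsWithStats(m.astype(np.uint8))
for i in range(1,N):
    if s[i,4]>8:
        p=P[l==i];print(s[i],np.median(p,0),p.min(0),p.max(0))
red=red&(Z>.16)&(Z<.24)&(abs(P[...,0]-.555)<.03)&(abs(P[...,1]-.223)<.06)
p=P[red];print(p.min(0),p.max(0))
cv2.imwrite('pics/g.png',cv2.resize(c['image'][90:210,270:390],(600,600),interpolation=cv2.INTER_CUBIC)[...,::-1])
print(telemetry.get_obs()['eef_pos'])
E
```

```text
[329 150   8  14  82] [0.5619 0.2719 0.218 ] [0.5464 0.2663 0.1942] [0.5687 0.2864 0.2392]
[304 158   8  14  81] [0.5645 0.1647 0.2199] [0.5469 0.1572 0.1924] [0.5713 0.1776 0.2396]
[0.5491 0.1947 0.174 ] [0.565  0.2522 0.2275]
[0.5561 0.2235 0.1722]
```

View pics/g.png

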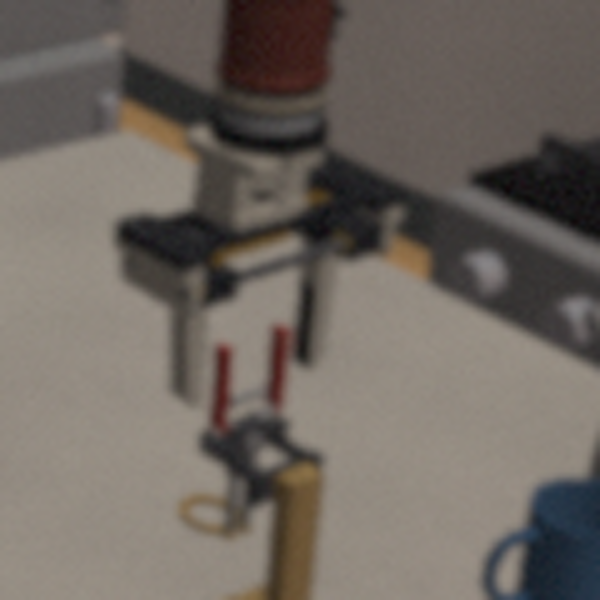

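The fingers now straddle the handles, with visible tips at about z 0.192 and handles spanning 0.166–0.228. Closing gently.

>>> jog_arm(targets="-0.05 0 0.1 0 0 0 0.7;-0.05 0 0.1 0 0 0 0.6;-0.05 0 0.1 0 0 0 0.5;-0.05 0 0.1 0 0 0 0.4;-0.05 0 0.1 0 0 0 0.4;-0.05 0 0.1 0 0 0 0.4;-0.05 0 0.1 0 0 0 0.4;-0.05 0 0.1 0 0 0 0.4;-0.05 0 0.1 0 0 0 0.4;-0.05 0 0.1 0 0 0 0.4", squeeze=8)

```text
time: 4.3
eef_pos: [0.5573, 0.2239, 0.1688]
tool_rot: [[-1.0, -0.027, 0.001], [-0.027, 1.0, 0.001], [-0.001, 0.001, -1.0]]
force: [-0.1, 1.2, 1.6]
gripper_width: 0.529
grip_force: 8.0
```

>>> jog_arm(targets="0 0 -0.1 0 0 0 0.4;0 0 -0.2 0 0 0 0.4;0 0 -0.3 0 0 0 0.4;0 0 -0.4 0 0 0 0.4;0 0 -0.5 0 0 0 0.4;0 0 -0.53 0 0 0 0.4;0 0 -0.53 0 0 0 0.4;0 0 -0.53 0 0 0 0.4;0 0 -0.53 0 0 0 0.4;0 0 -0.53 0 0 0 0.4")

```text
time: 5.3
eef_pos: [0.5571, 0.2232, 0.1843]
tool_rot: [[-1.0, -0.026, -0.0], [-0.026, 1.0, -0.0], [0.0, -0.0, -1.0]]
force: [-0.1, 0.1, -1.5]
gripper_width: 0.529
grip_force: 8.0
```

```bash
python3 - <<'E'
from h import *
c=cam('scene')
cv2.imwrite('pics/l.png',cv2.resize(c['image'][120:210,280:370],(600,600),interpolation=cv2.INTER_CUBIC)[...,::-1])
E
```

```text
(no output)
```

View pics/l.png

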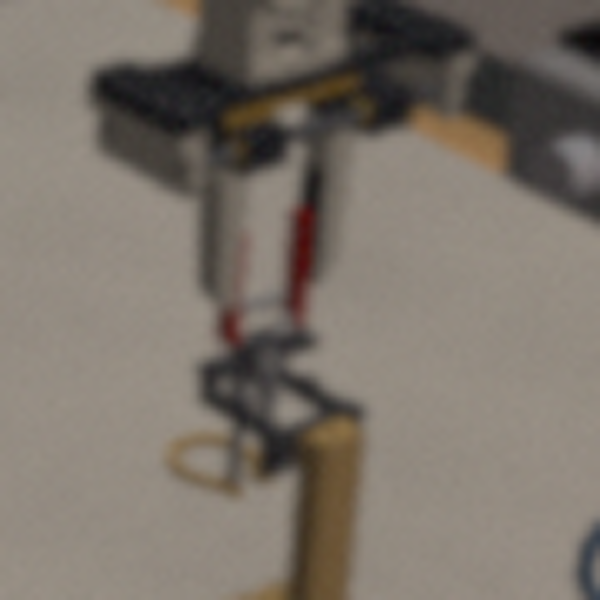

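The pliers are lifted off the prongs with the crossbar clear. Drawing them back along -x.

>>> jog_arm(targets="0.2 0 0 0 0 0 0.4;0.5 0 0 0 0 0 0.4;0.8 0 0 0 0 0 0.4;1.1 0 0 0 0 0 0.4;1.4 0 0 0 0 0 0.4;1.7 0 0 0 0 0 0.4;2 0 0 0 0 0 0.4;2.3 0 0 0 0 0 0.4;2.5 0 0 0 0 0 0.4;2.5 0 0 0 0 0 0.4")

```text
time: 6.35
eef_pos: [0.4812, 0.2214, 0.1846]
tool_rot: [[-1.0, -0.027, -0.001], [-0.027, 1.0, -0.0], [0.001, -0.0, -1.0]]
force: [-0.1, -0.9, -2.4]
gripper_width: 0.53
grip_force: 8.0
```

>>> jog_arm(targets="0 0 -0.5 0 0 0 0.4;0 0 -1 0 0 0 0.4;0 0 -1.5 0 0 0 0.4;0 0 -2 0 0 0 0.4;0 0 -2.5 0 0 0 0.4;0 0 -2.8 0 0 0 0.4;0 0 -2.8 0 0 0 0.4;0 0 -2.8 0 0 0 0.4;0 0 -2.8 0 0 0 0.4;0 0 -2.8 0 0 0 0.4", squeeze=30)

```text
time: 7.35
eef_pos: [0.4818, 0.221, 0.2676]
tool_rot: [[-1.0, -0.026, -0.002], [-0.026, 1.0, -0.001], [0.002, -0.001, -1.0]]
force: [0.2, -0.4, -2.0]
gripper_width: 0.475
grip_force: 30.0
```

>>> jog_arm(targets="-0.3 -1 0 0 0 0 0.4;-0.6 -2.2 0 0 0 0 0.4;-0.9 -3.4 0 0 0 0 0.4;-1.2 -4.6 0 0 0 0 0.4;-1.5 -5.8 0 0 0 0 0.4;-1.8 -7 0 0 0 0 0.4;-2 -8.2 0 0 0 0 0.4;-2.2 -9.3 0 0 0 0 0.4;-2.4 -10.2 0 0 0 0 0.4;-2.5 -10.8 0 0 0 0 0.4")

```text
time: 8.35
eef_pos: [0.5656, -0.1038, 0.2678]
tool_rot: [[-1.0, -0.023, -0.001], [-0.023, 1.0, -0.001], [0.001, -0.001, -1.0]]
force: [1.4, 0.8, -1.6]
gripper_width: 0.478
grip_force: 30.0
```

>>> jog_arm(targets="-0.1 -0.8 0 0 0 0 0.4;-0.2 -1.7 0 0 0 0 0.4;-0.3 -2.6 0 0 0 0 0.4;-0.4 -3.5 0 0 0 0 0.4;-0.45 -4.3 0 0 0 0 0.4;-0.45 -4.9 0 0 0 0 0.4;-0.45 -5.35 0 0 0 0 0.4;-0.45 -5.35 0 0 0 0 0.4;-0.45 -5.35 0 0 0 0 0.4;-0.45 -5.35 0 0 0 0 0.4")

```text
time: 9.35
eef_pos: [0.5839, -0.2587, 0.2685]
tool_rot: [[-1.0, -0.029, 0.0], [-0.029, 1.0, 0.002], [-0.0, 0.002, -1.0]]
force: [0.5, 0.4, -1.9]
gripper_width: 0.475
grip_force: 30.0
```

```bash
cat > m.py <<'E'
from h import *
np.set_printoptions(precision=4,suppress=True)
import sys
o=telemetry.get_obs();print(o['time'],o['eef_pos'],o['tool_rot'][:,1],o['gripper_width'],o['grip_force'],o['force'])
e=o['eef_pos'];im=[]
for n in('scene','top'):
    c=cam(n);P=c['P'];h=c['hsv'].astype(int)
    br=(h[...,0]>10)&(h[...,0]<30)&(h[...,1]>60)
    rc=e+[-.027,0,-.092+.0]
    m=br&(np.linalg.norm(P[...,:2]-rc[:2],axis=-1)<.04)&(P[...,2]>.095)&(abs(P[...,2]-rc[2])<.03)
    v,u=np.nonzero(m);z=np.median(P[m][:,2]) if len(u) else np.nan
    print(n,'ring px',len(u),'z',z,'min',P[m].min(0) if len(u) else '','max',P[m].max(0) if len(u) else '')
    if len(u)>8:
        R=cv2.fitEllipse(np.c_[u,v].astype(np.float32)); print('  ell',R)
        r=np.c_[u,v,np.ones(len(u))]@np.linalg.inv(c['K']).T@c['R'].T
        q=(c['o']+r*((float(sys.argv[2])-c['o'][2])/r[:,2])[:,None])[:,:2] 
        print('  cast fit',cv2.fitEllipse(q.astype(np.float32)*1000),(q.min(0)+q.max(0))/2,q.max(0)-q.min(0))
    q=(e+[-.015,0,-.05]-c['o'])@c['R'];u,v=(c['K']@(q/q[2]))[:2].astype(int)
    im.append(cv2.resize(c['image'][max(v-45,0):v+45,u-40:u+40],(400,450),interpolation=cv2.INTER_CUBIC));print(n,'crop origin',u-40,v-45)
cv2.imwrite(sys.argv[1],np.hstack(im)[...,::-1])
E
python3 m.py pics/over.png 0.176
```

```text
9.35 [ 0.5839 -0.2587  0.2685] [-0.0289  0.9996  0.0016] 0.4749522575538282 29.986111521720886 [ 0.5171  0.3712 -1.8836]
scene ring px 55 z 0.17785887469726547 min [ 0.5296 -0.2835  0.1731] max [ 0.5878 -0.2358  0.1822]
  ell ((188.49810791015625, 214.10699462890625), (10.269163131713867, 17.25588607788086), 91.91368865966797)
  cast fit ((556.9981079101562, -256.86895751953125), (46.53669738769531, 55.66867446899414), 90.90788269042969) [ 0.5564 -0.2579] [0.0575 0.0471]
scene crop origin 148 158
top ring px 39 z 0.18083497546446203 min [ 0.5323 -0.2826  0.1757] max [ 0.5791 -0.2384  0.1843]
  ell ((336.02935791015625, 199.26710510253906), (14.580004692077637, 16.71946144104004), 177.69276428222656)
  cast fit ((557.3927001953125, -261.4422302246094), (45.59736633300781, 52.62643814086914), 89.26577758789062) [ 0.5562 -0.2613] [0.0471 0.044 ]
top crop origin 297 149
```

View pics/over.png

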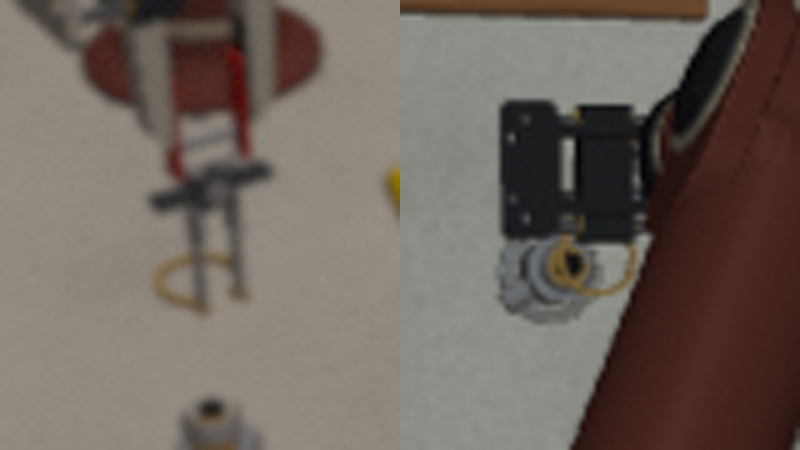

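Scene crop: the spread ring hangs level, centred near (188,214), straight above the tap. The top view agrees. I'll lower to just above the head and fit circles to remove the parallax.

>>> jog_arm(targets="0 0 0.3 0 0 0 0.4;0 -0.04 0.6 0 0 0 0.4;0 -0.04 1 0 0 0 0.4;0 -0.04 1.4 0 0 0 0.4;0 -0.04 1.8 0 0 0 0.4;0 -0.04 2.1 0 0 0 0.4;0 -0.04 2.3 0 0 0 0.4;0 -0.04 2.4 0 0 0 0.4;0 -0.04 2.4 0 0 0 0.4;0 -0.04 2.4 0 0 0 0.4")

```text
time: 10.45
eef_pos: [0.5838, -0.2621, 0.1969]
tool_rot: [[-1.0, -0.026, 0.001], [-0.026, 1.0, -0.001], [-0.001, -0.001, -1.0]]
force: [-0.5, -0.5, -1.9]
gripper_width: 0.475
grip_force: 30.0
```

```bash
cat > f.py <<'E'
from h import *
import sys
from scipy.optimize import least_squares
np.set_printoptions(precision=4,suppress=True)
o=telemetry.get_obs();e=o['eef_pos'];print(o['time'],e,o['tool_rot'][:,1:].T,o['gripper_width'],o['force'])
zr=e[2]-.0905;print('ring z est',zr)
def castpx(R,og,K,u,v,z):
    r=np.c_[u,v,np.ones(len(u))]@np.linalg.inv(K).T@R.T;return (og+r*((z-og[2])/r[:,2])[:,None])[:,:2]
for n in('scene','top'):
    d0=np.load(n+'0.npz');h=d0['hsv'].astype(int);P=d0['P']
    m=(np.linalg.norm(P[...,:2]-[.555,-.261],axis=-1)<.02)&(P[...,2]>.079)&(((h[...,0]>10)&(h[...,0]<30)&(h[...,1]>55))|(h[...,2]<60))
    v,u=np.nonzero(m);t=castpx(d0['R'],d0['o'],d0['K'],u,v,.087);print(n,'tap top disc',m.sum(),t.mean(0),(t.max(0)+t.min(0))/2)
    Q=[];Z=[]
    for k in range(4):
        c=cam(n);P=c['P'];h=c['hsv'].astype(int);rc=e+[-.027,0,0]
        rr=np.linalg.norm(P[...,:2]-rc[:2],axis=-1)
        m=(h[...,0]>10)&(h[...,0]<30)&(h[...,1]>55)&(rr<.034)&(rr>.014)&(abs(P[...,2]-zr)<.02)&(P[...,2]>.04)
        v,u=np.nonzero(m);Q.append(castpx(c['R'],c['o'],c['K'],u,v,zr+(.002)));Z.append(P[m][:,2])
    q=np.vstack(Q);q=q[q[:,0]<rc[0]+.010]
    f=lambda p:np.hypot(*(q-p).T)-.0225
    s=least_squares(f,rc[:2],loss='soft_l1',f_scale=.001,x_scale=.001);print(n,'ring',len(q),s.x,'rms',np.sqrt(np.mean(f(s.x)**2)),'z',np.median(np.hstack(Z)),'diff to tap',s.x-t.mean(0))
    if len(sys.argv)>1:
        q=(e+[-.015,0,-.08]-c['o'])@c['R'];u,v=(c['K']@(q/q[2]))[:2].astype(int);globals().setdefault('im',[]).append(cv2.resize(c['image'][v-30:v+30,u-26:u+26],(390,450),interpolation=cv2.INTER_CUBIC));print('crop',u-26,v-30)
if len(sys.argv)>1: cv2.imwrite(sys.argv[1],np.hstack(im)[...,::-1])
E
python3 f.py
```

```text
10.45 [ 0.5838 -0.2621  0.1969] [[-0.0264  0.9997 -0.0006]
 [ 0.001  -0.0005 -1.    ]] 0.47454203130505607 [-0.4813 -0.4657 -1.86  ]
ring z est 0.10642956340675941
scene tap top disc 13 [ 0.5592 -0.2616] [ 0.5588 -0.2635]
scene ring 132 [ 0.5581 -0.2635] rms 0.0021608199145586307 z 0.10705201481638726 diff to tap [-0.0012 -0.0019]
top tap top disc 30 [ 0.5537 -0.2594] [ 0.5541 -0.2572]
top ring 162 [ 0.5543 -0.2642] rms 0.001823570043908838 z 0.10803480881235106 diff to tap [ 0.0006 -0.0047]
```

```bash
python3 f.py pics/near.png | grep crop; python3 - <<'E'
from h import *
np.set_printoptions(precision=4,suppress=True)
for n,(u0,v0) in(('scene',(190,239)),('top',(331,202))):
    d=np.load(n+'0.npz');g=cv2.cvtColor(d['image'],cv2.COLOR_RGB2GRAY).astype(float)
    p=g[v0-3:v0+4,u0-3:u0+4];print(p.astype(int))
    w=np.clip(75-p,0,None);vv,uu=np.mgrid[v0-3:v0+4,u0-3:u0+4];uc,vc=(w*uu).sum()/w.sum(),(w*vv).sum()/w.sum()
    r=d['R']@np.linalg.inv(d['K'])@[uc,vc,1];print(n,uc,vc,d['o']+r*(.087-d['o'][2])/r[2])
E
```

```text
crop 164 203
crop 306 167
[[137 137 133 131 133 136 139]
 [131 121 115 108 113 122 131]
 [113  91  74  67  76  97 118]
 [ 96  64  39  33  47  78 107]
 [ 92  62  40  40  51  79 104]
 [ 98  81  70  68  76  91 103]
 [ 93  93  93  95  97 101 100]]
scene 189.70204081632653 239.49795918367346 [ 0.5561 -0.2598  0.087 ]
[[86 75 52 63 69 86 83]
 [75 26 14 13 27 64 90]
 [59 14 16 13 19 53 88]
 [44 15 13 13 19 50 85]
 [50 31 18 18 38 69 84]
 [83 69 48 47 69 88 78]
 [76 84 86 87 84 76 71]]
top 330.47765118317267 201.57142857142858 [ 0.5557 -0.2605  0.087 ]
```

View pics/near.png

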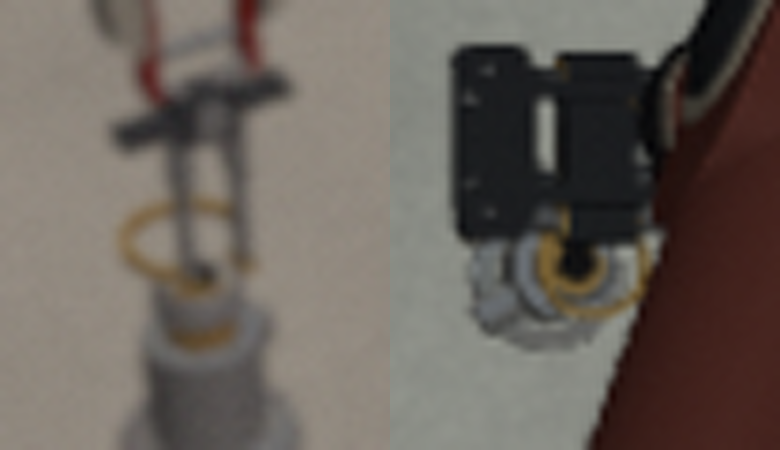

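Ring and tap nearly coincide: tap axis about (0.556,-0.260), with the ring about 3 mm off in y. Correcting that and lowering a little.

>>> jog_arm(targets="-0.01 0.05 0.1 0 0 0 0.4;-0.02 0.1 0.2 0 0 0 0.4;-0.02 0.1 0.3 0 0 0 0.4;-0.02 0.1 0.35 0 0 0 0.4;-0.02 0.1 0.35 0 0 0 0.4;-0.02 0.1 0.35 0 0 0 0.4;-0.02 0.1 0.35 0 0 0 0.4;-0.02 0.1 0.35 0 0 0 0.4;-0.02 0.1 0.35 0 0 0 0.4;-0.02 0.1 0.35 0 0 0 0.4")

```text
time: 12.25
eef_pos: [0.584, -0.259, 0.186]
tool_rot: [[-1.0, -0.026, 0.0], [-0.026, 1.0, -0.0], [-0.0, -0.0, -1.0]]
force: [0.4, -0.1, -2.0]
gripper_width: 0.47
grip_force: 30.0
```

```bash
sed -i 's/-\[.555,-.261\]/-[.556,-.260]/; s/zr+(.002)/zr+.001/; s/range(4)/range(8)/' f.py; sed -i "s/'diff to tap',s.x-t.mean(0)/'diff',s.x-{'scene':np.array([.5561,-.2598]),'top':np.array([.5557,-.2605])}[n]/" f.py; python3 f.py|grep -v disc
```

```text
12.25 [ 0.584 -0.259  0.186] [[-0.0263  0.9997 -0.0001]
 [ 0.     -0.0001 -1.    ]] 0.4699475631943641 [ 0.3962 -0.0974 -1.9616]
ring z est 0.09552431704871134
scene ring 275 [ 0.5569 -0.2599] rms 0.002326304067489329 z 0.09540928773908519 diff [ 0.0008 -0.0001]
top ring 396 [ 0.5547 -0.2611] rms 0.0033582339077669297 z 0.09638633984470812 diff [-0.001  -0.0006]
```

>>> jog_arm(targets="0 0 0.06 0 0 0 0.4;0 0 0.12 0 0 0 0.4;0 0 0.18 0 0 0 0.4;0 0 0.24 0 0 0 0.4;0 0 0.3 0 0 0 0.4;0 0 0.36 0 0 0 0.4;0 0 0.42 0 0 0 0.4;0 0 0.48 0 0 0 0.4;0 0 0.48 0 0 0 0.4;0 0 0.48 0 0 0 0.4")

```text
time: 14.05
eef_pos: [0.584, -0.2589, 0.1715]
tool_rot: [[-1.0, -0.026, -0.0], [-0.026, 1.0, -0.0], [0.0, -0.0, -1.0]]
force: [-0.6, 0.2, -2.3]
gripper_width: 0.472
grip_force: 30.0
```

No contact. Continuing down.

>>> jog_arm(targets="0 0 0.06 0 0 0 0.4;0 0 0.12 0 0 0 0.4;0 0 0.18 0 0 0 0.4;0 0 0.24 0 0 0 0.4;0 0 0.3 0 0 0 0.4;0 0 0.36 0 0 0 0.4;0 0 0.42 0 0 0 0.4;0 0 0.48 0 0 0 0.4;0 0 0.5 0 0 0 0.4;0 0 0.5 0 0 0 0.4")

```text
time: 15.05
eef_pos: [0.5839, -0.2589, 0.1564]
tool_rot: [[-1.0, -0.026, -0.0], [-0.026, 1.0, 0.0], [0.0, 0.0, -1.0]]
force: [-0.2, 0.7, -2.0]
gripper_width: 0.473
grip_force: 30.0
```

```bash
python3 f.py pics/end.png|grep -v disc
```

```text
15.05 [ 0.5839 -0.2589  0.1564] [[-0.0264  0.9997  0.    ]
 [-0.0003  0.     -1.    ]] 0.47292292307343414 [-0.1815  0.7132 -2.0397]
ring z est 0.06591669176294315
scene ring 210 [ 0.5539 -0.2579] rms 0.004275005303618223 z 0.06637522524255879 diff [-0.0022  0.0019]
crop 166 214
top ring 405 [ 0.5543 -0.26  ] rms 0.003236873126643003 z 0.06771968912279802 diff [-0.0014  0.0005]
crop 303 167
```

View pics/end.png

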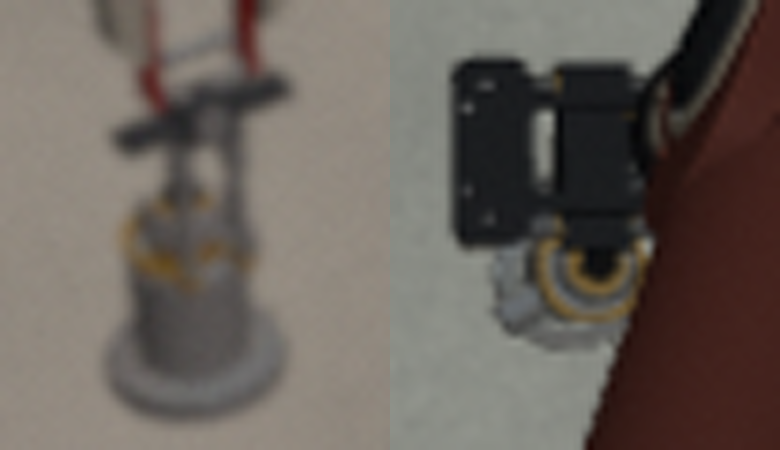

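The ring sits concentric around the groove at z about 0.066, and the force equals the pliers' weight alone. One small trim in x, then settle and hand in.

>>> jog_arm(targets="-0.02 0 0 0 0 0 0.4;-0.02 0 0 0 0 0 0.4;-0.02 0 0 0 0 0 0.4;-0.02 0 0 0 0 0 0.4;-0.02 0 0 0 0 0 0.4;-0.02 0 0 0 0 0 0.4;-0.02 0 0 0 0 0 0.4;-0.02 0 0 0 0 0 0.4;-0.02 0 0 0 0 0 0.4;-0.02 0 0 0 0 0 0.4")

```text
time: 16.85
eef_pos: [0.5846, -0.2589, 0.1566]
tool_rot: [[-1.0, -0.026, -0.0], [-0.026, 1.0, 0.0], [0.0, 0.0, -1.0]]
force: [0.4, 0.4, -1.0]
gripper_width: 0.474
grip_force: 30.0
```

```bash
python3 -c "
from h import *
print(telemetry.get_obs()['eef_pos'],telemetry.get_obs()['force']);print(workorder.sign_off())"
```

```text
[ 0.58457689 -0.25887346  0.15655618] [ 0.41083871  0.41289205 -0.98735986]
the job is handed in; nothing more can be done
None
```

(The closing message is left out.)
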